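# Mount the tube carrier on the bench mixer

### The arm

A 6-joint arm with a two-finger parallel gripper is mounted at the origin on the work surface. World frame = base frame: x ahead of the robot, y to its left, z up, the work surface at z = 0. Lengths are in m, angles in rad, forces in N, time in s.
With the tool pointing down it reaches from about 0.275 to 0.825 m from the base axis. Payload 5.2 kg.
Tool frame: the origin (TCP) lies on the centre line of the jaws, within the pads' length; the fingertips stand 8 mm ahead of it and the grasp point (between the pads) lies 11 mm behind it; z points along the fingers, y is the line along which they close (so a half turn about z gives the same grasp; the last joint's range is limited). The gripper opens to 93 mm and grips with 3 to 60 N. Pads are 15 mm wide; open, the fingers measure 128 mm over their backs; the gripper's body (75 mm by 188 mm) begins 65 mm behind the grasp point.
Start: joints at [1.083, 0.259, 1.535, -0, 1.348, -0.203], TCP at [0.155, 0.528, 0.198] pointing down, gripper open.
Joint ranges: [-3.14, 3.14], [-0.91, 2.08], [0.19, 2.58], [-1.22, 4.36], [0.22, 2.71], [-3.12, 3.12]. Speed limits (rad/s): [2.57, 2.57, 3.14, 3.14, 3.14, 3.14].

### API

Orientations are given as a rotation vector (axis times angle).
In Python, from station import robot gives the robot as it stands. The module is installed in compiled form; this text tells all that it offers.
- The arm moves only by the tool play_rows, never from a script. Its argument "increments" is a list of rows, each a list of 6 numbers: the shift along the tool's x, y, z in m, then the turn, a rotation vector about the tool's x, y, z in degrees. In form: [[x, y, z, ax, ay, az], ...]. A call has exactly 10 rows; each row shifts and turns the commanded pose from where the row before left it, along the tool's axes as they then stand; what a row does not reach is not made up. A row lasts 1/8 s, in which the tool goes at most 62.5 mm and 10.7 degrees, less where a joint would pass 70% of its speed; a pose out of reach is approached as far as the arm can. A call is refused whole if a number of a shift passes 0.0625 or a number of a turn 10.7, either way. A call with a gripper value outside its range is refused whole. "hand" is the opening, from 0 (shut) to 1 (fully open), set as the call begins (left out, the last holds). The fingers move at their own pace and stop on an object; "grip_force" is the grip in N (left out, the last holds). Time passes only in rows, so rows that do not move let the fingers close, or fill a call up. It gives the time, the measured TCP pose, the force, the opening and the grip force at its end, in the units of the state.
- robot.state(): the state, without advancing time (a new reading comes with each control period).
- robot.snapshot(name): name is "scene" or "top"; returns the picture (420x560x3 uint8, red, green, blue); there is no depth.
- robot.camera_params(name): a dict with "fovy" (degrees; the focal length in pixels is half the picture's height over the tangent of half this angle, whatever the lens; pixels are square), "cx", "cy" (the principal point, pixels), "k1" (the pictures are not rectified: a ray, as slopes to the right and down, at radius r is drawn at 1 + k1 r^2 times it, then the intrinsics apply), "rvec" (rotation vector, rad) and "tvec" (3), from world to camera coordinates, as OpenCV has them. Camera axes: x right, y down, z forward; pixel columns grow to the right and rows downward; lengths in m; the calibration is good to about 2 mm. A picture is of the moment at which its call begins. camera_params takes no time and is no camera call.
- robot.sign_off(): hands the job in; it is judged then, once.
The state is a dict: "clock": time; "joints": joint angles; "qvel": joint speeds; "joint_efforts": joint torques, N m; "tcp_pos": TCP position; "ee_rot": TCP orientation; "contact_force": force on the tool from outside, world axes, zero at the start; "torque": the same for the moment, N m; "finger_gap": finger opening in m; "grasp_force": force on a finger pad.
Only numpy, scipy, OpenCV 4.12 (cv2) and the standard library are available. Lean on these libraries where they do the work, as an engineer would, in place of code of your own. Each camera call takes 0.05 s, during which the arm holds its last target. There are 200 camera calls.

### The job

Lift the tube carrier off the bench by its handle and lower it gently, without dropping it, over the two locating pins of the mixer, wide hole on wide pin and narrow hole on narrow pin, until it rests flush on the platform. Then swing the latch over the carrier until it meets its stop, and let go. Leave the bottle, the jar and the slide box where they stand.

Things in the scene. Friction and masses are not known exactly. Their poses are not given: they have to be found in the camera images.
- carrier: Loose tube carrier, 0.3 to 0.6 kg: level aluminium plate 170 (x) x 120 (y) x 10 mm, wide hole at +x, narrow hole at -x, six low rubber cups (tops at 22 mm) at x -26, 0, 26, y +-38 mm. Black bridge handle over its middle: bar 64 mm along x, 14 mm wide, 46 to 66 mm above the underside. Origin: centre of the underside; z up. Starts flat on the bench, yaw within 70 degrees of base x.
- grip (a point): Middle of the carrier's handle bar, 56 mm above the carrier's underside, close to above its centre of mass; axes as the carrier.
- wide_hole (a point): Centre of the carrier's wide through hole (18.5 mm), on the long centre line at x = +65 mm, at the level of the underside.
- narrow_hole (a point): Centre of the carrier's narrow through hole (12.5 mm), on the long centre line at x = -65 mm, at the level of the underside.
- mixer: Bench mixer, fixed: white housing 260 (x) x 220 (y) mm, top 58 mm above the bench, with a black platform 180 x 130 mm in the middle, its top 70 mm above the bench and carrying two upright steel pins. Control panel on the -x side. Origin: centre of the underside; z up. Yaw within about 17 degrees of the base axes.
- platform (a point): Centre of the platform's top, midway between the pins; axes as the mixer. The seated carrier's origin comes to lie here, with its x axis along the mixer's x.
- wide_pin (a point): Foot of the wide pin (16 mm diameter, 20 mm tall, the top 9 mm tapering to 8 mm), at x = +65 mm of the platform's centre, on the platform's top.
- narrow_pin (a point): Foot of the narrow pin (10 mm diameter, 20 mm tall, the top 9 mm tapering to 4 mm), at x = -65 mm of the platform's centre, on the platform's top.
- latch (a joint): Angle (rad) of the latch: level steel arm 62 mm long on an upright pivot near the mixer's -x, -y corner, 83 to 91 mm above the bench (3 mm over a seated carrier). Grows anticlockwise from above. Starts open at 0 to 0.6, clear of the carrier's place; at its stop, 2.0, it points along mixer +x, over the carrier. Light friction (about 1 N at the knob); stays where left.
- latch_knob (a point): Point on the axis of the latch's upright round black knob (16 mm diameter, 91 to 131 mm above the bench), 117 mm above the bench, 46 mm from the pivot.
- latch_pivot (a point): Point on the latch's turning axis, level with latch_knob; at x = -105, y = -50 mm from the mixer's centre.
- bottle: Bystander: amber bottle, 60 mm wide, 140 mm tall, standing beyond the work. Origin: centre of the underside.
- jar: Bystander: low jar, 60 mm wide, 70 mm tall, standing at the left of the work. Origin: centre of the underside.
- slide_box: Bystander: flat slide box 90 x 170 x 36 mm lying at the right of the work. Origin: centre of the underside.
Mind the look-alikes: they are no part of the job. There is more than one size of the carrier; the job needs the middle-sized.

How it is judged:
On the way, in this order (a step that is already met when the one before it is completed fails the run):
1. the carrier sits flush on the platform, over both pins, with the latch still open (horizontal distance between wide_hole and wide_pin below 0.005 m and horizontal distance between narrow_hole and narrow_pin below 0.005 m and z of carrier in the frame of platform below 0.0025 m and angle between carrier's own z axis and vertical below 0.03 rad and value of joint latch below 1 rad), for 0.2 s.
2. the latch is swung over the seated carrier to its stop (horizontal distance between wide_hole and wide_pin below 0.005 m and horizontal distance between narrow_hole and narrow_pin below 0.005 m and z of carrier in the frame of platform below 0.0025 m and angle between carrier's own z axis and vertical below 0.03 rad and value of joint latch above 1.85 rad), for 0.2 s.
At the end, for the whole second after the job is handed in: The carrier rests flush on the platform (underside within 2.5 mm of it, level within 0.03 rad), the wide hole within 5 mm of the wide pin and the narrow hole within 5 mm of the narrow pin, the latch within 0.15 rad of its stop over the carrier (above 1.85), all at rest and released (all of step 2 and linear speed of carrier below 0.02 m/s); the robot touches nothing.
It fails at once if the carrier is dropped onto the mixer (faster than 0.35 m/s within 40 mm of its seat) (distance between carrier and platform below 0.04 m and linear speed of carrier above 0.35 m/s).
It fails at once if the bottle is moved by more than 30 mm or tipped (distance of bottle from where it was at the start of the episode above 0.03 m or angle between bottle's own z axis and vertical above 0.5 rad).
It fails at once if the jar is moved by more than 30 mm or tipped (distance of jar from where it was at the start of the episode above 0.03 m or angle between jar's own z axis and vertical above 0.5 rad).
It fails at once if the slide box is moved by more than 30 mm or tipped (distance of slide_box from where it was at the start of the episode above 0.03 m or angle between slide_box's own z axis and vertical above 0.5 rad).
It also fails if it takes over 62 s, if anything falls off the work surface, if the arm or the gripper's body presses on something with over 40 N, if the wrist force passes 120 N, or if a joint passes its speed limit or range.

## Working session

There is one attempt and no reset: what is moved stays moved. The work goes in short steps, Python scripts to look and compute and a tool call to move; the robot and the scene stay as the last step left them, time stands still between calls to the robot, and variables do not carry over. Pictures are saved under pics/ and viewed, at most 12 in all, crops included, and the job is handed in when it is done.

Besides the shell and the picture viewer there is one more tool, called after ">>>" as name(argument=value, ...) on one line, values as JSON. play_rows: Moves the arm, as the interface text tells. Its arguments: {"type":"object","properties":{"increments":{"type":"array"},"hand":{"type":"number"},"grip_force":{"type":"number"}},"required":["increments"]}

```bash
mkdir -p pics
python3 - <<'E'
from station import robot
import cv2
for n in("scene","top"):
    im=robot.snapshot(n); cv2.imwrite(f"pics/{n}0.png",cv2.cvtColor(im,cv2.COLOR_RGB2BGR)); print(n,robot.camera_params(n))
print(robot.state())
E
```

```text
scene {'fovy': 48.988282358508116, 'cx': 287.1586839417669, 'cy': 211.2660215000403, 'k1': 0.006670772882093611, 'rvec': array([ 2.03224002,  0.75776186, -0.43274212]), 'tvec': array([-0.40978191, -0.09602822,  1.84221393])}
top {'fovy': 43.87311814760855, 'cx': 287.39276536918516, 'cy': 207.7550413645324, 'k1': 0.028537360076326474, 'rvec': array([ 2.17219401, -2.18045021,  0.07494572]), 'tvec': array([0.00247297, 0.54889365, 1.33249041])}
{'clock': 0.1, 'joints': array([ 1.08321801e+00,  2.59267892e-01,  1.53592345e+00, -2.37460246e-05,
        1.34803481e+00, -2.02793069e-01]), 'qvel': array([ 0.00156496, -0.00070313, -0.00502579,  0.00018735, -0.00115299,
        0.00064049]), 'joint_efforts': array([ 3.34187222e-03, -4.38204968e+01, -2.84644514e+01,  7.17728678e-02,
        3.61665851e-02, -4.43027102e-05]), 'tcp_pos': array([0.15425943, 0.52738752, 0.19742223]), 'ee_rot': array([-4.45745802e-01, -3.10927218e+00,  2.42643333e-03]), 'contact_force': array([ 1.17839681,  0.11560794, -0.50008749]), 'torque': array([-0.03862947, -0.0977611 , -0.02352856]), 'grasp_force': 0.0, 'finger_gap': 0.09285958365809295}
```

View pics/top0.png

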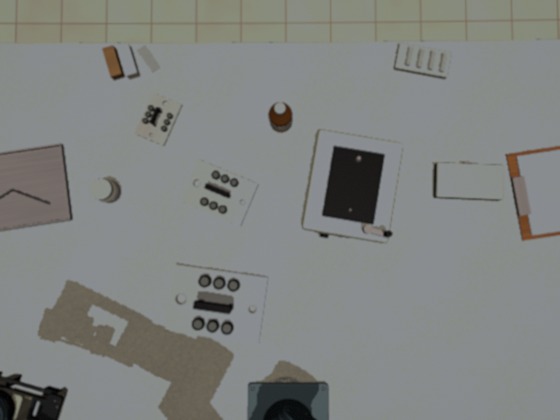

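View pics/scene0.png

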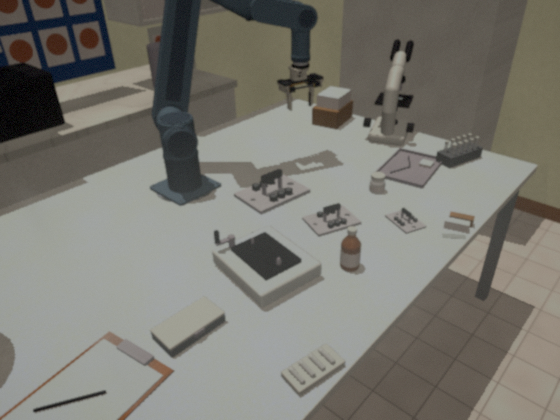

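The top view shows three look-alike carriers: small at (157,118), middle at (220,192) and large at (214,304). The mixer is at (353,185), with its latch knob at about (388,233). Next, one enlarged crop with the middle carrier and the mixer side by side.

```bash
cat > h.py <<'E'
import numpy as np, cv2
from station import robot
def cam(n):
    p=robot.camera_params(n); f=210/np.tan(np.radians(p["fovy"])/2)
    K=np.array([[f,0,p["cx"]],[0,f,p["cy"]],[0,0,1.]])
    return K,np.array([p["k1"],0,0,0,0]),p["rvec"],p["tvec"]
def w(px,z,n="top"):
    K,d,r,t=cam(n); R=cv2.Rodrigues(r)[0]
    u=cv2.undistortPoints(np.array(px,float).reshape(-1,1,2),K,d).reshape(-1,2)
    D=np.c_[u,np.ones(len(u))]@R; C=-R.T@t
    return C+D*((np.broadcast_to(z,len(u))-C[2])/D[:,2])[:,None]
def proj(P,n="top"):
    K,d,r,t=cam(n); return cv2.projectPoints(np.array(P,float).reshape(-1,1,3),r,t,K,d)[0].reshape(-1,2)
def shot(n): return cv2.cvtColor(robot.snapshot(n),cv2.COLOR_RGB2BGR)
def crop(im,x0,y0,x1,y1,s): # pixel centre u -> (u-x0+.5)*s-.5
    return cv2.resize(im[y0:y1,x0:x1],None,fx=s,fy=s,interpolation=cv2.INTER_CUBIC)
E
python3 - <<'E'
from h import *
im=np.mean([cv2.imread("pics/top0.png")]+[shot("top") for _ in range(4)],0).astype(np.uint8)
cv2.imwrite("pics/topavg.png",im)
a=crop(im,185,155,265,245,5);b=crop(im,300,125,412,245,5)[:]
c=np.zeros((600,760,3),np.uint8)
a=crop(im,188,155,263,230,5);b=crop(im,302,125,410,245,5)[:,:]
c=np.zeros((600,375+540,3),np.uint8)
c[:375,:375]=a;c[:,375:]=b
cv2.imwrite("pics/c1.png",c[:, :][:, :800] if False else np.hstack([c[:,:280+0],c[:,280:]])[:,:915][:, :] if False else c[:, 115-115:800])
cv2.imwrite("pics/carr.png",crop(im,188,155,263,230,8)); cv2.imwrite("pics/mix.png",crop(im,300,125,412,245,5))
E
```

```text
(no output)
```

View pics/carr.png

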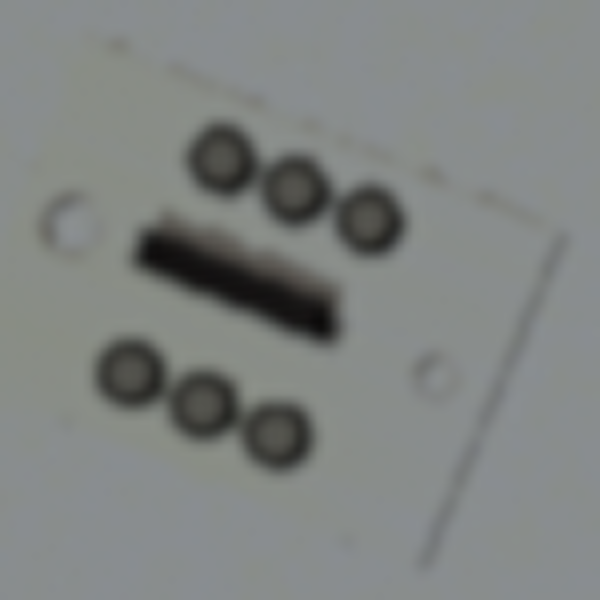

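View pics/mix.png

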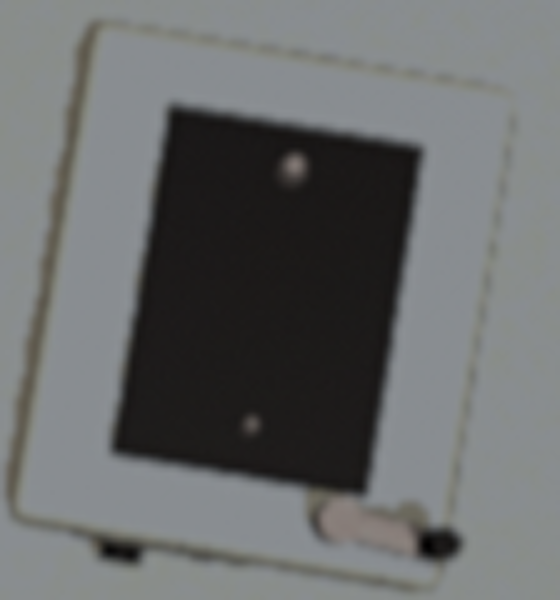

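The crop confirms the middle carrier, with its wide hole at crop (71,225), narrow hole at (437,377), and six cups. On the mixer, the wide pin top is at (295,163) and the narrow pin at (251,424). The latch runs from the pivot at about (325,520) to the knob at (440,543). Fitting poses now.

```bash
cat > fit.py <<'E'
from h import *
from scipy.optimize import least_squares
def fit(M,px,x0,z=0,scale=False):
    M=np.array(M,float)
    def f(p):
        c,s=np.cos(p[2]),np.sin(p[2]); k=p[3] if scale else 1
        P=np.c_[k*(c*M[:,0]-s*M[:,1])+p[0],k*(s*M[:,0]+c*M[:,1])+p[1],M[:,2]+z]
        return (proj(P)-px).ravel()
    r=least_squares(f,x0); return r.x,np.round(r.fun.reshape(-1,2),2)
E
python3 - <<'E'
from fit import *
C=lambda l,s,x0,y0:(np.array(l,float)+.5)/s-.5+[x0,y0]
cp=C([(71,225),(437,377),(222,159),(296,190),(370,220),(132,373),(204,405),(278,436)],8,188,155)
g=w(cp[:2],.01);print(g,np.linalg.norm(g[0]-g[1]))
d=(g[0]-g[1])[:2];yaw=np.arctan2(d[1],d[0]);print("yaw0",yaw)
u=np.array(d)/np.linalg.norm(d);v=np.array([-u[1],u[0]])
W=w(cp[2:],.022)[:,:2]-g[:,:2].mean(0);print(np.round(np.c_[W@u,W@v]*1e3,1))
loc=np.round(np.c_[W@u/.026],0)*.026
M=[(.065,0,.01),(-.065,0,.01)]+[(l[0],np.sign(a@v)*.038,.022) for l,a in zip(loc,W)]
x,r=fit(M,cp,[*g[:,:2].mean(0),yaw]);print("carrier",x,np.degrees(x[2]),r.tolist())
x,r=fit(M,cp,[*g[:,:2].mean(0),yaw,1],0,True);print(x)
mp=C([(170,105),(423,148),(366,492),(112,452),(295,163),(251,424)],5,300,125)
M=[(.09,.065,.07),(.09,-.065,.07),(-.09,-.065,.07),(-.09,.065,.07),(.065,0,.09),(-.065,0,.09)]
g=w(mp[4:],.09);d=(g[0]-g[1])[:2];yaw=np.arctan2(d[1],d[0])
x,r=fit(M,mp,[*g[:,:2].mean(0),yaw]);print("mixer",x,np.degrees(x[2]),r.tolist())
print(fit(M,mp,[*g[:,:2].mean(0),yaw,1],0,True)[0])
c,s=np.cos(x[2]),np.sin(x[2]);R=np.array([[c,-s],[s,c]])
pv=R@[-.105,-.05]+x[:2]
k=w(C([(440,543)],5,300,125),.131)[0]
print("pivot",pv,"knob",k,np.linalg.norm(k[:2]-pv),"pivot px",(proj([[*pv,.091]])-[300,125]+.5)*5)
a=np.arctan2(*(k[:2]-pv)[::-1]);print("latch angle", 2.0-(x[2]-a))
for t in (0,1,2,):
    q=x[2]-2+t;print(t,pv+.046*np.array([np.cos(q),np.sin(q)]))
E
```

```text
[[0.61700258 0.23966035 0.01      ]
 [0.56628839 0.11905965 0.01      ]] 0.13082988005661325
yaw0 1.1727321387446867
[[ 25.8 -38.3]
 [ -0.5 -38.2]
 [-26.7 -38.4]
 [ 25.2  37.4]
 [ -0.5  38. ]
 [-26.7  38.1]]
carrier [0.59162818 0.1789095  1.17344858] 67.23365112347153 [[0.31, 0.08], [0.03, -0.07], [0.06, 0.08], [-0.03, -0.01], [-0.12, 0.03], [-0.19, 0.1], [-0.0, -0.08], [-0.06, -0.13]]
[0.59162947 0.17890953 1.17344353 1.00389981]
mixer [ 0.60353426 -0.16531015 -0.17449163] -9.997634031556373 [[-0.14, -0.59], [0.3, -0.65], [0.37, 0.98], [-0.34, 0.15], [-0.26, 0.37], [0.06, -0.3]]
[ 0.60351636 -0.16531211 -0.1744706   0.98925821]
pivot [ 0.49144832 -0.19632211] knob [ 0.47875847 -0.23801353  0.131     ] 0.04357989340944586 pivot px [[339.80140936 520.31567615]]
latch angle 0.30822913115990636
0 [ 0.46533465 -0.23419131]
1 [ 0.50920487 -0.23875682]
2 [ 0.5367498  -0.20430805]
```

```bash
cat > go.py <<'E'
from h import *
from scipy.spatial.transform import Rotation as Ro
def go(x,y,z,yaw):
    """print remaining turn (deg, tool axes) and shift (mm) in tool axes after that turn"""
    s=robot.state(); R=Ro.from_rotvec(s["ee_rot"])
    T=Ro.from_matrix(np.array([[np.cos(yaw),np.sin(yaw),0],[np.sin(yaw),-np.cos(yaw),0],[0,0,-1]]))
    print("t",round(s["clock"],2),"tcp",s["tcp_pos"].round(4),"turn",np.degrees((R.inv()*T).as_rotvec()).round(2),
     "shift mm",(T.inv().apply(np.array([x,y,z])-s["tcp_pos"])*1e3).round(1),"F",s["contact_force"].round(1),"gap",round(s["finger_gap"],4),"gf",round(s["grasp_force"],1),"j",s["joints"].round(2))
E
python3 -c "
from go import *
go(.5916,.1789,.19,1.1734)"
```

```text
t 0.3 tcp [0.1544 0.5277 0.1979] turn [-3.000e-02  2.000e-02  9.645e+01] shift mm [-152.4  538.1    7.9] F [ 0.3  0.4 -0.3] gap 0.093 gf 0.0 j [ 1.08  0.26  1.54 -0.    1.35 -0.2 ]
```

>>> play_rows(increments=[[0,0,0,0,0,9.65],[0,0,0,0,0,9.65],[0,0,0,0,0,9.65],[0,0,0,0,0,9.65],[0,0,0,0,0,9.65],[0,0,0,0,0,9.65],[0,0,0,0,0,9.65],[0,0,0,0,0,9.65],[0,0,0,0,0,9.65],[0,0,0,0,0,9.65]], hand=1)

```text
clock: 1.55
tcp_pos: [0.1545, 0.5278, 0.1981]
ee_rot: [2.622, 1.731, -0.0]
contact_force: [0.3, 0.6, 0.5]
finger_gap: 0.093
grasp_force: 0.0
```

```bash
python3 -c "
from go import *
go(.5916,.1789,.16,1.1734)"
```

```text
t 1.55 tcp [0.1545 0.5278 0.1981] turn [-0.    0.01 -0.37] shift mm [-152.5  538.1   38.1] F [0.3 0.6 0.5] gap 0.093 gf 0.0 j [1.08 0.26 1.54 0.   1.35 1.49]
```

>>> play_rows(increments=[[-0.0152,0.0538,0.0038,0,0,0],[-0.0152,0.0538,0.0038,0,0,0],[-0.0152,0.0538,0.0038,0,0,0],[-0.0152,0.0538,0.0038,0,0,0],[-0.0152,0.0538,0.0038,0,0,0],[-0.0152,0.0538,0.0038,0,0,0],[-0.0152,0.0538,0.0038,0,0,0],[-0.0152,0.0538,0.0038,0,0,0],[-0.0152,0.0538,0.0038,0,0,0],[-0.0152,0.0538,0.0038,0,0,0]])

```text
clock: 2.8
tcp_pos: [0.5928, 0.1778, 0.16]
ee_rot: [-2.617, -1.738, -0.0]
contact_force: [-0.2, 0.8, 0.3]
finger_gap: 0.0929
grasp_force: 0.0
```

```bash
python3 -c "
from go import *
robot.snapshot('top');robot.snapshot('top')
go(.5916,.1789,.045,1.1734)"
```

```text
t 2.9 tcp [0.5953 0.1747 0.159 ] turn [ 0.09  0.07 -0.33] shift mm [  2.4  -5.  114. ] F [ 0.2  0.1 -0.2] gap 0.0933 gf 0.0 j [ 0.11  0.41  1.41 -0.    1.32  0.51]
```

>>> play_rows(increments=[[0,0,0.01,0,0,0],[0,0,0.01,0,0,0],[0,0,0.01,0,0,0],[0,0,0.01,0,0,0],[0,0,0.01,0,0,0],[0,0,0,0,0,0],[0,0,0,0,0,0],[0,0,0,0,0,0],[0,0,0,0,0,0],[0,0,0,0,0,0]])

```text
clock: 4.15
tcp_pos: [0.5916, 0.1791, 0.1103]
ee_rot: [2.617, 1.738, 0.0]
contact_force: [-0.3, -0.1, 0.1]
finger_gap: 0.0929
grasp_force: 0.0
```

```bash
python3 -c "
from go import *
go(.5916,.1789,.045,1.1734)"
```

```text
t 4.15 tcp [0.5916 0.1791 0.1103] turn [ 0.02 -0.01 -0.05] shift mm [-0.2  0.1 65.3] F [-0.3 -0.1  0.1] gap 0.0929 gf 0.0 j [ 0.11  0.45  1.48 -0.    1.21  0.51]
```

Settled right on target; descending, then gripping.

>>> play_rows(increments=[[0,0,0.013,0,0,0],[0,0,0.013,0,0,0],[0,0,0.013,0,0,0],[0,0,0.013,0,0,0],[0,0,0.013,0,0,0],[0,0,0,0,0,0],[0,0,0,0,0,0],[0,0,0,0,0,0],[0,0,0,0,0,0],[0,0,0,0,0,0]])

```text
clock: 5.4
tcp_pos: [0.5917, 0.1791, 0.0455]
ee_rot: [2.617, 1.738, 0.001]
contact_force: [-0.0, -0.7, 0.7]
finger_gap: 0.0931
grasp_force: 0.0
```

>>> play_rows(increments=[[0,0,0,0,0,0],[0,0,0,0,0,0],[0,0,0,0,0,0],[0,0,0,0,0,0],[0,0,0,0,0,0],[0,0,0,0,0,0],[0,0,0,0,0,0],[0,0,0,0,0,0],[0,0,0,0,0,0],[0,0,0,0,0,0]], hand=0, grip_force=35)

```text
clock: 6.65
tcp_pos: [0.5919, 0.1793, 0.0458]
ee_rot: [2.617, 1.738, 0.002]
contact_force: [-0.6, -0.2, 4.2]
finger_gap: 0.0012
grasp_force: 2.2
```

```bash
python3 -c "
from h import *
a=crop(shot('scene'),270,130,410,270,4);b=crop(shot('top'),180,140,280,240,4)
c=np.zeros((560,960,3),np.uint8);c[:,:560]=a;c[:400,560:]=b
cv2.imwrite('pics/g1.png',cv2.resize(c,(800,467)))"
```

```text
(no output)
```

View pics/g1.png

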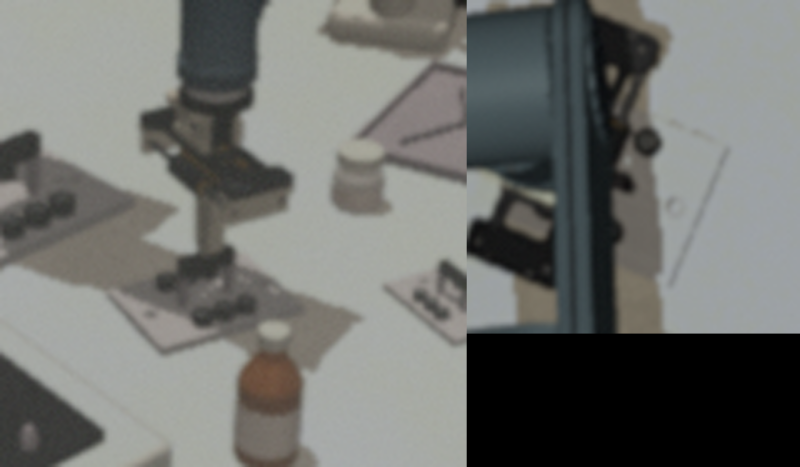

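The gripper appears closed on nothing: the fingers end at the bar, around (205,250), and the carrier hasn't moved (narrow hole at the same pixel). I'll overlay projected model points to see the height.

```bash
python3 -c "
from go import *
go(.5916,.1789,.045,1.1734)
K=crop(shot('scene'),300,150,380,250,6)
a=1.17345;u=np.array([np.cos(a),np.sin(a)]);v=np.array([-u[1],u[0]]);c=np.array([.5916,.1789])
P=[[*(c+u*i+v*j),z] for z in(.046,.066) for i in(-.032,.032) for j in(-.007,.007)]
def d(P,col):
  for p in (proj(P,'scene')-[300,150]+.5)*6: cv2.circle(K,tuple(int(t) for t in p),3,col,-1)
d(P[:4],(0,0,255));d(P[4:],(0,255,255))
s=robot.state()['tcp_pos'];d([s+[0,0,-.008]],(255,0,0));d([s+[0,0,.076]],(0,255,0))
d([[*(c+u*i+v*j),.01] for i in(-.085,.085) for j in(-.06,.06)],(255,0,255))
cv2.imwrite('pics/g2.png',K)"
```

```text
t 6.75 tcp [0.592  0.1792 0.0458] turn [ 0.06 -0.04 -0.05] shift mm [-0.4 -0.2  0.8] F [-0.2  0.6  5.3] gap 0.0005 gf 2.7 j [0.11 0.51 1.55 0.   1.08 0.51]
```

View pics/g2.png

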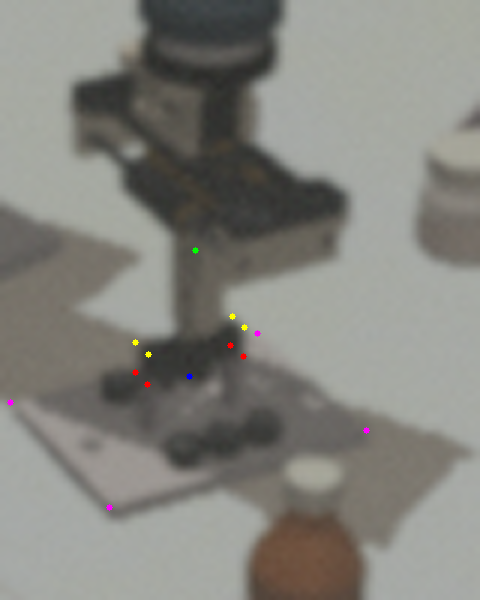

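>>> play_rows(increments=[[0,0,0,0,0,0],[0,0,0,0,0,0],[0,0,0,0,0,0],[0,0,0,0,0,0],[0,0,0,0,0,0],[0,0,0,0,0,0],[0,0,0,0,0,0],[0,0,0,0,0,0],[0,0,0,0,0,0],[0,0,0,0,0,0]], hand=1)

```text
clock: 8.05
tcp_pos: [0.5915, 0.1791, 0.0452]
ee_rot: [2.617, 1.738, 0.0]
contact_force: [-0.5, 0.2, -0.2]
finger_gap: 0.0916
grasp_force: 0.0
```

```bash
python3 -c "
from go import *
go(.5916,.1789,.045,1.1734)
K=crop(shot('scene'),300,150,380,250,6)
K=cv2.convertScaleAbs(K,alpha=1.5)
a=1.17345;u=np.array([np.cos(a),np.sin(a)]);v=np.array([-u[1],u[0]])
def d(P,col):
  for p in (proj(P,'scene')-[300,150]+.5)*6: cv2.circle(K,tuple(int(t) for t in p),3,col,-1)
s=robot.state()['tcp_pos'];g=s[:2]
d([[*(g+u*i+v*j),s[2]-.008] for i in(-.0075,.0075) for j in(-.0465,-.064)],(255,0,0))
d([[*(g+u*i+v*j),s[2]-.008] for i in(-.0075,.0075) for j in(.0465,.064)],(0,0,255))
d([[*(g+u*i+v*j),s[2]+.076] for i in(-.0375,.0375) for j in(-.094,.094)],(0,255,0))
cv2.imwrite('pics/g3.png',K)"
```

```text
t 8.05 tcp [0.5915 0.1791 0.0452] turn [ 0.   -0.   -0.05] shift mm [-0.2  0.2  0.2] F [-0.5  0.2 -0.2] gap 0.0916 gf 0.0 j [ 0.11  0.51  1.55 -0.    1.08  0.51]
```

View pics/g3.png

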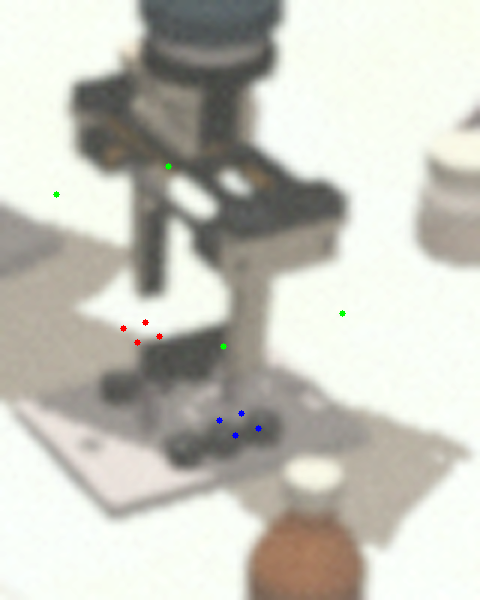

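The true fingertips are about 28 mm higher than the reported pose implies. They closed on top of the bar (z≈66 mm) with 5 N, at reported z 45 mm. The image agrees: tips at (150,292) and (248,376) against the projected (150,335) and (240,425). I'll treat this as a tool z offset, descend 28 mm more and watch the force.

>>> play_rows(increments=[[0,0,0.004,0,0,0],[0,0,0.004,0,0,0],[0,0,0.004,0,0,0],[0,0,0.004,0,0,0],[0,0,0.004,0,0,0],[0,0,0.004,0,0,0],[0,0,0.003,0,0,0],[0,0,0,0,0,0],[0,0,0,0,0,0],[0,0,0,0,0,0]])

```text
clock: 9.35
tcp_pos: [0.5916, 0.1791, 0.0184]
ee_rot: [2.617, 1.738, 0.001]
contact_force: [0.4, -1.0, -1.0]
finger_gap: 0.0924
grasp_force: 0.0
```

>>> play_rows(increments=[[0,0,0,0,0,0],[0,0,0,0,0,0],[0,0,0,0,0,0],[0,0,0,0,0,0],[0,0,0,0,0,0],[0,0,0,0,0,0],[0,0,0,0,0,0],[0,0,0,0,0,0],[0,0,0,0,0,0],[0,0,0,0,0,0]], hand=0, grip_force=35)

```text
clock: 10.6
tcp_pos: [0.5914, 0.1792, 0.0181]
ee_rot: [-2.617, -1.738, 0.0]
contact_force: [-0.0, -0.6, -1.4]
finger_gap: 0.0136
grasp_force: 35.0
```

>>> play_rows(increments=[[0,0,-0.003,0,0,0],[0,0,-0.006,0,0,0],[0,0,-0.012,0,0,0],[0,0,-0.02,0,0,0],[0,0,-0.025,0,0,0],[0,0,-0.025,0,0,0],[0,0,-0.02,0,0,0],[0,0,-0.012,0,0,0],[0,0,-0.007,0,0,0],[0,0,0,0,0,0]])

```text
clock: 11.85
tcp_pos: [0.5915, 0.1791, 0.1483]
ee_rot: [2.617, 1.738, 0.0]
contact_force: [0.4, -0.7, -3.7]
finger_gap: 0.0137
grasp_force: 35.0
```

```bash
python3 -c "
from go import *
print(w([(280,107)],.14))
go(.6035,-.1653,.148,-.1745)"
```

```text
[[0.78257098 0.01616393 0.14      ]]
t 11.85 tcp [0.5915 0.1791 0.1483] turn [ 1.000e-02 -2.000e-02  7.718e+01] shift mm [7.160e+01 3.371e+02 3.000e-01] F [ 0.4 -0.7 -3.7] gap 0.0137 gf 35.0 j [ 0.11  0.41  1.44 -0.    1.29  0.51]
```

>>> play_rows(increments=[[0,0,0,0,0,4],[0,0,0,0,0,8],[0,0,0,0,0,9.5],[0,0,0,0,0,10],[0,0,0,0,0,10],[0,0,0,0,0,10],[0,0,0,0,0,10],[0,0,0,0,0,8],[0,0,0,0,0,5],[0,0,0,0,0,2.7]])

```text
clock: 13.1
tcp_pos: [0.5908, 0.179, 0.1469]
ee_rot: [3.129, -0.277, -0.003]
contact_force: [0.2, -0.4, -4.1]
finger_gap: 0.0138
grasp_force: 35.0
```

>>> play_rows(increments=[[0.004,0.018,0,0,0,0],[0.0075,0.035,0,0,0,0],[0.01,0.047,0,0,0,0],[0.01,0.05,0,0,0,0],[0.01,0.05,0,0,0,0],[0.01,0.05,0,0,0,0],[0.01,0.042,0,0,0,0],[0.0065,0.03,0,0,0,0],[0.0036,0.015,0,0,0,0],[0,0,0,0,0,0]])

```text
clock: 14.35
tcp_pos: [0.6029, -0.1662, 0.1476]
ee_rot: [-3.129, 0.277, 0.001]
contact_force: [0.2, 0.5, -3.1]
finger_gap: 0.014
grasp_force: 35.0
```

>>> play_rows(increments=[[0,0,0,0,0,0],[0,0,0,0,0,0],[0,0,0,0,0,0],[0,0,0,0,0,0],[0,0,0,0,0,0],[0,0,0,0,0,0],[0,0,0,0,0,0],[0,0,0,0,0,0],[0,0,0,0,0,0],[0,0,0,0,0,0]])

```text
clock: 15.6
tcp_pos: [0.6033, -0.1652, 0.1482]
ee_rot: [3.13, -0.274, 0.0]
contact_force: [0.0, 0.4, -3.1]
finger_gap: 0.0139
grasp_force: 35.0
```

```bash
python3 -c "
from go import *
go(.6035,-.1653,.148,-.1745)
T=np.mean([shot('top') for _ in range(3)],0).astype(np.uint8);S=np.mean([shot('scene') for _ in range(3)],0).astype(np.uint8)
cv2.imwrite('pics/t2.png',T);cv2.imwrite('pics/s2.png',S)
c=np.zeros((600,800,3),np.uint8)
c[:600,:400]=crop(T,300,110,400,260,4)
c[:600,400:]=crop(S,205,160,305,310,4)
cv2.imwrite('pics/v2.png',cv2.convertScaleAbs(c,alpha=1.4))"
```

```text
t 15.6 tcp [ 0.6033 -0.1652  0.1482] turn [ 0.   -0.   -0.02] shift mm [0.2 0.  0.2] F [ 0.   0.4 -3.1] gap 0.0139 gf 35.0 j [-0.45  0.43  1.42 -0.    1.3   1.3 ]
```

View pics/v2.png

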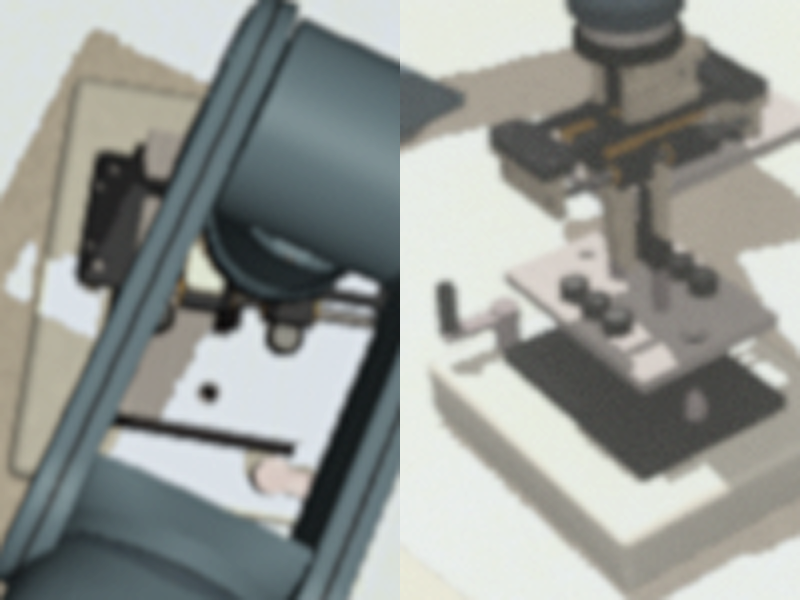

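The held carrier sits above the mixer. In the scene crop, the narrow hole is at (586,254), wide hole at (694,336), near cups at (575,290), (598,302) and (617,320), and plate corners at (503,275), (643,385) and (777,320). In the top crop, the narrow hole is at (208,392). Fitting its pose.

```bash
cat > f2.py <<'E'
from h import *
from scipy.optimize import least_squares
S=lambda l:(np.array(l,float)-[400,0]+.5)/4-.5+[205,160]
sp=S([(586,254),(694,336),(575,290),(598,302),(617,320),(708,281),(683,265),(503,275),(643,385),(777,320)])
tp=(np.array([(208,392)])+.5)/4-.5+[300,110]
# cups near scene camera: which side? camera looks from +x,-y.. test
def run(sy,lab):
    M=np.array([(-.065,0,.01),(.065,0,.01),(-.026,sy*.038,.022),(0,sy*.038,.022),(.026,sy*.038,.022),(.026,-sy*.038,.022),(0,-sy*.038,.022),
     (-.085,sy*.06,.01),(.085,sy*.06,.01),(.085,-sy*.06,.01)])
    def f(p):
        c,s=np.cos(p[3]),np.sin(p[3]); P=np.c_[c*M[:,0]-s*M[:,1]+p[0],s*M[:,0]+c*M[:,1]+p[1],M[:,2]+p[2]]
        return np.r_[(proj(P,"scene")-sp).ravel(),(proj(P[:1],"top")-tp).ravel()*3]
    r=least_squares(f,[.6,-.165,.13,-.17]); print(lab,r.x.round(4),r.cost,r.fun.reshape(-1,2).round(2).tolist())
run(-1,"-");run(1,"+")
print("narrow top view",w(tp,.14),"exp narrow pin",np.array([.60353,-.16531])-.065*np.array([np.cos(.1745),-np.sin(.1745)]))
# mixer seen in scene: pin tops predicted vs seen
c,s=np.cos(-.1745),np.sin(-.1745)
print("wide pin top pred (crop)",(proj([[.60353+.065*c,-.16531+.065*s,.09]],"scene")-[205,160]+.5)*4+[400,0])
P=[[.60353+c*x-s*y,-.16531+s*x+c*y,.07] for x,y in((.09,-.065),(.09,.065),(-.09,-.065))]
print("platform corners pred",((proj(P,"scene")-[205,160]+.5)*4+[400,0]).round(0).tolist())
E
python3 f2.py
```

```text
- [ 0.6039 -0.1634  0.1266 -0.1633] 3.2648999278105637 [[0.07, 1.04], [0.26, 0.46], [-0.29, -0.78], [-0.71, 0.25], [0.01, -0.12], [-1.41, -0.46], [-0.74, -0.34], [0.16, 0.32], [0.15, 0.22], [0.54, -0.52], [-0.37, -0.38]]
+ [ 0.5452 -0.0997  0.0449  1.5331] 1418.2531044101108 [[-0.53, 25.27], [2.2, -13.24], [2.93, 2.7], [3.21, -3.82], [4.37, -11.76], [-1.35, 7.36], [-1.0, 15.01], [2.29, 14.99], [6.19, -35.01], [-0.56, -4.61], [2.71, 3.77]]
narrow top view [[ 0.53921254 -0.15272707  0.14      ]] exp narrow pin [ 0.53951712 -0.15402498]
wide pin top pred (crop) [[694.02735906 392.64907611]]
platform corners pred [[642.0, 471.0], [787.0, 395.0], [500.0, 349.0]]
```

The carrier is within about 1–2 mm of the seat position. I'll shift 1 mm along tool y and lower to just above the pins.

>>> play_rows(increments=[[0,0.001,0.004,0,0,0],[0,0,0.006,0,0,0],[0,0,0.006,0,0,0],[0,0,0.006,0,0,0],[0,0,0.006,0,0,0],[0,0,0.005,0,0,0],[0,0,0.003,0,0,0],[0,0,0,0,0,0],[0,0,0,0,0,0],[0,0,0,0,0,0]])

```text
clock: 17.15
tcp_pos: [0.6033, -0.1663, 0.1125]
ee_rot: [3.129, -0.274, 0.001]
contact_force: [-0.7, -0.8, -2.9]
finger_gap: 0.0142
grasp_force: 35.0
```

>>> play_rows(increments=[[0,0,0.001,0,0,0],[0,0,0.001,0,0,0],[0,0,0.001,0,0,0],[0,0,0.001,0,0,0],[0,0,0.001,0,0,0],[0,0,0.001,0,0,0],[0,0,0.001,0,0,0],[0,0,0.001,0,0,0],[0,0,0.001,0,0,0],[0,0,0.001,0,0,0]])

```text
clock: 18.4
tcp_pos: [0.6032, -0.1662, 0.1021]
ee_rot: [-3.13, 0.274, 0.0]
contact_force: [0.5, -0.2, -4.1]
finger_gap: 0.0135
grasp_force: 35.0
```

```bash
python3 -c "
from go import *
go(.6035,-.1653,.088,-.1745)
print(robot.state()['torque'].round(2))"
```

```text
t 18.4 tcp [ 0.6032 -0.1662  0.1021] turn [-0.    0.   -0.02] shift mm [ 0.2 -0.9 14.1] F [ 0.5 -0.2 -4.1] gap 0.0135 gf 35.0 j [-0.45  0.47  1.47  0.    1.2   1.3 ]
[0.05 0.14 0.01]
```

>>> play_rows(increments=[[0,0,0.001,0,0,0],[0,0,0.001,0,0,0],[0,0,0.001,0,0,0],[0,0,0.001,0,0,0],[0,0,0.001,0,0,0],[0,0,0.001,0,0,0],[0,0,0.001,0,0,0],[0,0,0.001,0,0,0],[0,0,0.001,0,0,0],[0,0,0.001,0,0,0]])

```text
clock: 19.65
tcp_pos: [0.6032, -0.1662, 0.0921]
ee_rot: [3.13, -0.274, 0.0]
contact_force: [0.0, 0.5, -3.9]
finger_gap: 0.0135
grasp_force: 35.0
```

>>> play_rows(increments=[[0,0,0.001,0,0,0],[0,0,0.001,0,0,0],[0,0,0.001,0,0,0],[0,0,0.0005,0,0,0],[0,0,0.0005,0,0,0],[0,0,0,0,0,0],[0,0,0,0,0,0],[0,0,0,0,0,0],[0,0,0,0,0,0],[0,0,0,0,0,0]])

```text
clock: 20.9
tcp_pos: [0.6032, -0.1662, 0.0882]
ee_rot: [3.13, -0.274, 0.0]
contact_force: [0.3, -0.4, -3.4]
finger_gap: 0.0135
grasp_force: 35.0
```

```bash
python3 -c "
from go import *
go(.6035,-.1653,.088,-.1745)
print(robot.state()['torque'].round(2))"
```

```text
t 20.9 tcp [ 0.6032 -0.1662  0.0882] turn [ 0.   -0.   -0.02] shift mm [ 0.1 -1.   0.2] F [ 0.3 -0.4 -3.4] gap 0.0135 gf 35.0 j [-0.45  0.48  1.49  0.    1.17  1.3 ]
[ 0.02  0.17 -0.04]
```

>>> play_rows(increments=[[0,0,0.0003,0,0,0],[0,0,0.0003,0,0,0],[0,0,0.0003,0,0,0],[0,0,0.0003,0,0,0],[0,0,0.0003,0,0,0],[0,0,0,0,0,0],[0,0,0,0,0,0],[0,0,0,0,0,0],[0,0,0,0,0,0],[0,0,0,0,0,0]])

```text
clock: 22.15
tcp_pos: [0.6033, -0.1662, 0.0881]
ee_rot: [3.129, -0.274, 0.001]
contact_force: [-4.4, 2.5, 7.8]
finger_gap: 0.0137
grasp_force: 35.0
```

Contact came exactly at the expected seat height. Releasing and rising.

>>> play_rows(increments=[[0,0,-0.001,0,0,0],[0,0,0,0,0,0],[0,0,0,0,0,0],[0,0,0,0,0,0],[0,0,0,0,0,0],[0,0,0,0,0,0],[0,0,0,0,0,0],[0,0,0,0,0,0],[0,0,0,0,0,0],[0,0,0,0,0,0]], hand=1)

```text
clock: 23.4
tcp_pos: [0.6032, -0.1662, 0.0877]
ee_rot: [3.13, -0.274, 0.0]
contact_force: [0.1, 0.5, -0.9]
finger_gap: 0.0929
grasp_force: 0.0
```

>>> play_rows(increments=[[0,0,-0.004,0,0,0],[0,0,-0.01,0,0,0],[0,0,-0.015,0,0,0],[0,0,-0.02,0,0,0],[0,0,-0.02,0,0,0],[0,0,-0.02,0,0,0],[0,0,-0.015,0,0,0],[0,0,-0.01,0,0,0],[0,0,0,0,0,0],[0,0,0,0,0,0]])

```text
clock: 24.65
tcp_pos: [0.6028, -0.166, 0.2009]
ee_rot: [-3.129, 0.274, 0.002]
contact_force: [0.4, -0.3, 0.1]
finger_gap: 0.0929
grasp_force: 0.0
```

```bash
cat > v3.py <<'E'
from go import *
import sys
go(.6035,-.1653,.088,-.1745)
T=np.mean([shot('top') for _ in range(2)],0).astype(np.uint8);S=np.mean([shot('scene') for _ in range(2)],0).astype(np.uint8)
c=np.zeros((600,800,3),np.uint8)
c[:600,:400]=crop(T,300,110,400,260,4)
c[:600,400:]=crop(S,205,160,305,310,4)
x,y,a=.60353,-.16531,-.1745
M=[(-.085,-.06,.08),(.085,-.06,.08),(.085,.06,.08),(.065,0,.09),(-.065,0,.09),(-.026,-.038,.092),(.026,-.038,.092)]
P=[[x+np.cos(a)*m[0]-np.sin(a)*m[1],y+np.sin(a)*m[0]+np.cos(a)*m[1],m[2]] for m in M]
c=cv2.convertScaleAbs(c,alpha=1.4)
for p in (proj(P,'scene')-[205,160]+.5)*4+[400,0]: cv2.circle(c,tuple(int(round(t)) for t in p),2,(0,0,255),-1)
cv2.imwrite(sys.argv[1],c)
E
python3 v3.py pics/v3.png
```

```text
t 24.65 tcp [ 0.6028 -0.166   0.2009] turn [-0.02  0.08 -0.02] shift mm [  0.6  -0.8 112.9] F [ 0.4 -0.3  0.1] gap 0.0929 gf 0.0 j [-0.45  0.39  1.34 -0.    1.41  1.3 ]
```

View pics/v3.png

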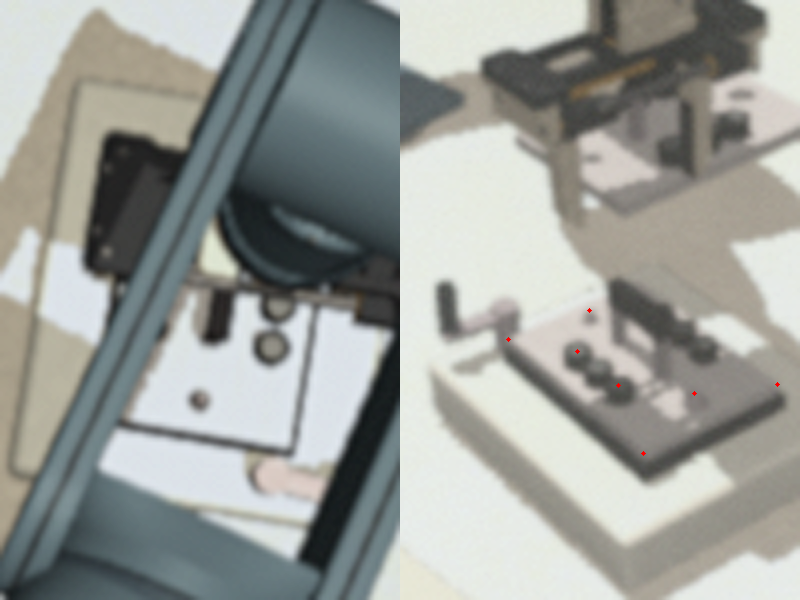

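The carrier is seated flat: plate corners and cups match the seat model to within about 1 px, and the pins show in the holes. The latch is still open, with its knob at scene crop (446,285)–(447,333). Next, the knob.

```bash
python3 -c "
from go import *
k=np.array([.478,-.2403])
print(((proj([[*k,.131],[*k,.091]],'scene')-[205,160]+.5)*4+[400,0]).round(0))
go(*k,.082,-.1745)
ph=np.linspace(-1.692,.03,16);d=np.diff(np.c_[.046*np.cos(ph),-.046*np.sin(ph)],axis=0);print((d*1e3).round(1).tolist())"
```

```text
[[443. 286.]
 [448. 330.]]
t 24.85 tcp [ 0.6029 -0.1661  0.2009] turn [-0.02  0.07 -0.02] shift mm [-110.1   94.8  118.9] F [ 0.  -0.3 -0.7] gap 0.0931 gf 0.0 j [-0.45  0.39  1.34 -0.    1.41  1.3 ]
[[5.3, 0.3], [5.3, -0.3], [5.2, -0.9], [5.1, -1.5], [4.9, -2.0], [4.6, -2.6], [4.3, -3.1], [3.9, -3.6], [3.5, -4.0], [3.0, -4.4], [2.5, -4.7], [1.9, -4.9], [1.3, -5.1], [0.7, -5.2], [0.1, -5.3]]
```

>>> play_rows(increments=[[-0.006,0.005,0,0,0,0],[-0.014,0.012,0,0,0,0],[-0.02,0.017,0,0,0,0],[-0.025,0.022,0,0,0,0],[-0.02,0.018,0,0,0,0],[-0.015,0.013,0,0,0,0],[-0.01,0.008,0,0,0,0],[0,0,0.005,0,0,0],[0,0,0.01,0,0,0],[0,0,0.015,0,0,0]], hand=0.42)

```text
clock: 26.1
tcp_pos: [0.4789, -0.2402, 0.1707]
ee_rot: [-3.13, 0.273, -0.0]
contact_force: [-0.8, 0.8, -0.1]
finger_gap: 0.039
grasp_force: 0.0
```

>>> play_rows(increments=[[0,0,0.015,0,0,0],[0,0,0.005,0,0,0],[0,0,0,0,0,0],[0,0,0,0,0,0],[0,0,0,0,0,0],[0,0,0,0,0,0],[0,0,0,0,0,0],[0,0,0,0,0,0],[0,0,0,0,0,0],[0,0,0,0,0,0]])

```text
clock: 27.35
tcp_pos: [0.4783, -0.2406, 0.1517]
ee_rot: [-3.13, 0.274, -0.0]
contact_force: [0.0, -0.1, 0.3]
finger_gap: 0.0391
grasp_force: 0.0
```

```bash
python3 -c "
from go import *
go(.478,-.2403,.083,-.1745)"
```

```text
t 27.35 tcp [ 0.4783 -0.2406  0.1517] turn [-0.   -0.   -0.02] shift mm [-0.4 -0.2 68.7] F [ 0.  -0.1  0.3] gap 0.0391 gf 0.0 j [-0.67  0.27  1.64  0.    1.23  1.07]
```

>>> play_rows(increments=[[0,0,0.008,0,0,0],[0,0,0.01,0,0,0],[0,0,0.01,0,0,0],[0,0,0.007,0,0,0],[0,0,0.004,0,0,0],[0,0,0.002,0,0,0],[0,0,0.002,0,0,0],[0,0,0.002,0,0,0],[0,0,0,0,0,0],[0,0,0,0,0,0]])

```text
clock: 28.6
tcp_pos: [0.4784, -0.2407, 0.1068]
ee_rot: [3.129, -0.274, 0.0]
contact_force: [0.0, -0.3, -0.7]
finger_gap: 0.0388
grasp_force: 0.0
```

>>> play_rows(increments=[[0,0,0.003,0,0,0],[0,0,0.003,0,0,0],[0,0,0.003,0,0,0],[0,0,0.003,0,0,0],[0,0,0.003,0,0,0],[0,0,0.003,0,0,0],[0,0,0.003,0,0,0],[0,0,0.002,0,0,0],[0,0,0,0,0,0],[0,0,0,0,0,0]])

```text
clock: 29.85
tcp_pos: [0.4784, -0.2407, 0.0837]
ee_rot: [3.129, -0.274, 0.0]
contact_force: [-0.3, -0.4, 0.4]
finger_gap: 0.0392
grasp_force: 0.0
```

>>> play_rows(increments=[[0,0,0,0,0,0],[0,0,0,0,0,0],[0,0,0,0,0,0],[0,0,0,0,0,0],[0,0,0,0,0,0],[0,0,0,0,0,0],[0,0,0,0,0,0],[0,0,0,0,0,0],[0,0,0,0,0,0],[0,0,0,0,0,0]], hand=0, grip_force=10)

```text
clock: 31.1
tcp_pos: [0.4783, -0.2417, 0.0838]
ee_rot: [3.128, -0.274, 0.0]
contact_force: [-1.4, -5.2, -1.1]
finger_gap: 0.0158
grasp_force: 10.0
```

Knob gripped (15.8 mm). Swinging it along the arc, with a 1 mm radial correction.

>>> play_rows(increments=[[0.0053,0.001,0,0,0,0],[0.0053,-0.0003,0,0,0,0],[0.0052,-0.0009,0,0,0,0],[0.0051,-0.0015,0,0,0,0],[0.0049,-0.002,0,0,0,0],[0.0046,-0.0026,0,0,0,0],[0.0043,-0.0031,0,0,0,0],[0.0039,-0.0036,0,0,0,0],[0,0,0,0,0,0],[0,0,0,0,0,0]])

```text
clock: 32.35
tcp_pos: [0.5217, -0.2374, 0.084]
ee_rot: [3.125, -0.274, 0.01]
contact_force: [5.5, -10.3, -5.3]
finger_gap: 0.0154
grasp_force: 10.0
```

```bash
python3 -c "
from go import *
pv=np.array([.49145,-.19632]);k=robot.state()['tcp_pos'][:2]-pv
print(np.linalg.norm(k),np.arctan2(k[1],k[0])+.1745+2)
e=pv+.046*np.array([np.cos(-.1745),np.sin(-.1745)])
go(*e,.083,-.1745)"
```

```text
0.05100214527635145 1.2385183067585435
t 32.35 tcp [ 0.5217 -0.2374  0.084 ] turn [ 0.23 -0.37 -0.02] shift mm [  9.1 -35.2   1. ] F [  5.5 -10.3  -5.3] gap 0.0154 gf 10.0 j [-0.62  0.39  1.64 -0.    1.1   1.13]
```

>>> play_rows(increments=[[0,0,0,0,0,0],[0.0035,-0.004,0,0,0,0],[0.003,-0.0044,0,0,0,0],[0.0025,-0.0047,0,0,0,0],[0.0019,-0.0049,0,0,0,0],[0.0013,-0.0051,0,0,0,0],[0.0007,-0.0053,0,0,0,0],[0.0003,-0.0053,0,0,0,0],[0,0,0,0,0,0],[0,0,0,0,0,0]], grip_force=3)

```text
clock: 33.6
tcp_pos: [0.5376, -0.2045, 0.084]
ee_rot: [3.128, -0.274, 0.001]
contact_force: [1.8, -6.7, 3.6]
finger_gap: 0.0185
grasp_force: 3.0
```

```bash
python3 -c "
from go import *
pv=np.array([.49145,-.19632]);k=robot.state()['tcp_pos'][:2]-pv
print(np.linalg.norm(k),np.arctan2(k[1],k[0])+.1745+2)
e=pv+.046*np.array([np.cos(-.1745),np.sin(-.1745)])
go(*e,.083,-.1745)"; python3 v3.py pics/v4.png
```

```text
0.04687130494760145 1.9988794707706883
t 33.6 tcp [ 0.5376 -0.2045  0.084 ] turn [ 0.11 -0.05 -0.  ] shift mm [-0.9 -0.1  1. ] F [ 1.8 -6.7  3.6] gap 0.0185 gf 3.0 j [-0.56  0.4   1.63 -0.    1.11  1.19]
t 33.6 tcp [ 0.5376 -0.2045  0.084 ] turn [ 0.11 -0.05 -0.  ] shift mm [ 58.1 -50.1  -4. ] F [ 1.8 -6.7  3.6] gap 0.0185 gf 3.0 j [-0.56  0.4   1.63 -0.    1.11  1.19]
```

View pics/v4.png

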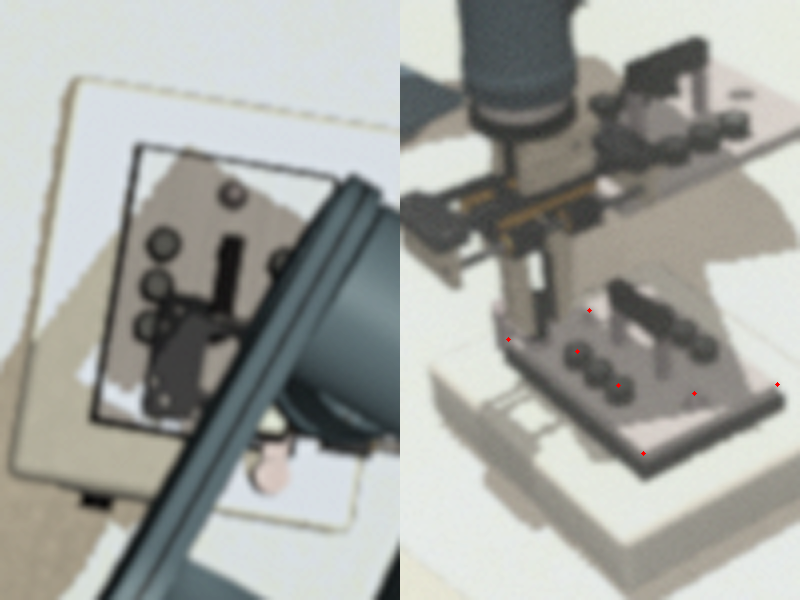

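The latch arm now points along mixer +x under the gripper, and the force shows it is at its stop (angle ≈2.0). The carrier is still seated. I'll open, rise and back away.

>>> play_rows(increments=[[0,0.001,0,0,0,0],[0,0,0,0,0,0],[0,0,0,0,0,0],[0,0,0,0,0,0],[0,0,0,0,0,0],[0,0,-0.005,0,0,0],[0,0,-0.01,0,0,0],[0,0,-0.015,0,0,0],[0,0,-0.02,0,0,0],[0,0,-0.02,0,0,0]], hand=0.45)

```text
clock: 35.05
tcp_pos: [0.5375, -0.2048, 0.1555]
ee_rot: [3.129, -0.274, 0.002]
contact_force: [0.5, -0.4, -0.3]
finger_gap: 0.0418
grasp_force: 0.0
```

>>> play_rows(increments=[[0,0,-0.02,0,0,0],[0,0,-0.02,0,0,0],[0,0,-0.02,0,0,0],[-0.02,0,-0.01,0,0,0],[-0.03,0.03,0,0,0,0],[-0.03,0.05,0,0,0,0],[-0.01,0.05,0,0,0,0],[0,0.05,0,0,0,0],[0,0.03,0,0,0,0],[0,0,0,0,0,0]])

```text
clock: 36.3
tcp_pos: [0.4114, -0.3979, 0.2244]
ee_rot: [3.128, -0.279, 0.001]
contact_force: [-0.1, 0.7, 0.0]
finger_gap: 0.0418
grasp_force: 0.0
```

```bash
python3 v3.py pics/v5.png
```

```text
t 36.3 tcp [ 0.4114 -0.3979  0.2244] turn [ 0.06 -0.04 -0.19] shift mm [ 148.8 -262.4  136.4] F [-0.1  0.7  0. ] gap 0.0418 gf 0.0 j [-0.96  0.28  1.44 -0.    1.42  0.79]
```

View pics/v5.png

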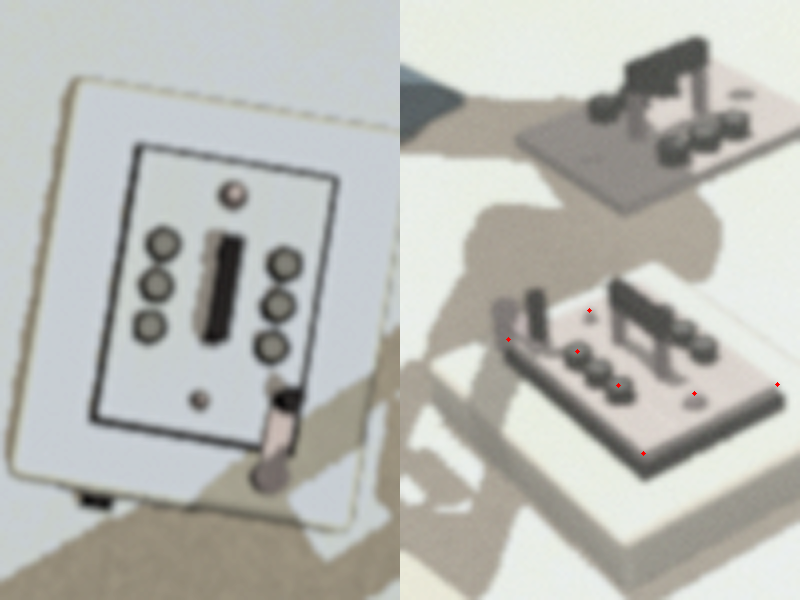

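```bash
python3 -c "
from go import *
k=w([((289+.5)/4-.5+300,(398+.5)/4-.5+110)],.131)[0,:2]-[.49145,-.19632]
k2=w([((536-400+.5)/4-.5+205,(292+.5)/4-.5+160)],.131,'scene')[0,:2]-[.49145,-.19632]
for q in(k,k2):print(np.linalg.norm(q),np.arctan2(q[1],q[0])+.1745+2)"
```

```text
0.0450226292252323 2.0525069076134805
0.045808741782434305 2.0496673367753964
```

Both cameras put the latch at its stop, the carrier is seated on both pins, and the robot is clear.

```bash
python3 -c "
from station import robot
print(robot.state()['qvel'].round(3)); print(robot.sign_off())"
```

```text
[ 0.007 -0.001  0.002  0.002 -0.003 -0.002]
the job is handed in; nothing more can be done
None
```

I handed the job in at about 36 s with the middle-sized carrier seated flush on both pins, the latch swung to its stop and the robot clear of everything; the first grasp closed on top of the handle because the gripper sits about 28 mm higher than its reported pose, and the second held. The sign-off returned no verdict.

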